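# Fittings tins: put the light ones away, hold up the full one

### The arm

A 7-joint arm with a two-finger parallel gripper is mounted at the origin on the work surface. World frame = base frame: x ahead of the robot, y to its left, z up, the work surface at z = 0. Lengths are in m, angles in rad, forces in N, time in s.
With the tool pointing down it reaches from about 0.425 to 0.925 m from the base axis. Payload 6.8 kg.
Tool frame: the origin (TCP) lies between the finger pads; the fingertips stand r.tcp_to_tips ahead of it and the grasp point (between the pads) lies 3 mm ahead of it (r.tcp_to_tips is the distance from the TCP to the fingertips, in m); z points along the fingers, y is the line along which they close (so a half turn about z gives the same grasp; the last joint's range is limited). The gripper opens to 85 mm and grips with 20 to 120 N. Pads are 22 mm wide; open, the fingers measure 114 mm over their backs; the gripper's body (76 mm by 85 mm) begins 54 mm behind the grasp point. The pads swing forward as they close: fully open they stand 13 mm farther back than shut.
Start: joints at [1.054, 0.477, 0.022, 1.555, -0.011, 1.109, -0.083], TCP at [0.268, -0.619, 0.253] pointing down, gripper open.
Joint ranges: [-2.96, 2.96], [-0.34, 2.1], [-1.41, 1.46], [0.24, 2.44], [-1.37, 4.51], [0.17, 1.92], [-2.96, 2.96]. Speed limits (rad/s): [2.39, 2.39, 3.14, 3.14, 3.14, 3.14, 3.14].

### API

Orientations are given as a rotation vector (axis times angle).
In Python, from bench import r gives the robot as it stands. The module is installed in compiled form; this text tells all that it offers.
- The arm moves only by the tool step_arm, never from a script. Its argument "moves" is a list of rows, each an object of numbers: "rx", "ry", "rz": the turn, a rotation vector about the tool's x, y, z in degrees; "dx", "dy", "dz": the shift along the tool's x, y, z in mm; "gripper": the opening, from -1 (shut) to 1 (fully open). In form: [{"rx": .., "ry": .., "rz": .., "dx": .., "dy": .., "dz": .., "gripper": ..}, ...]. A call has 1 to 20 rows; each row shifts and turns the commanded pose from where the row before left it, along the tool's axes as they then stand; what a row does not reach is not made up. A row lasts 1/8 s, in which the tool goes at most 62.5 mm and 10.7 degrees, less where a joint would pass 70% of its speed; a pose out of reach is approached as far as the arm can. A call is refused whole if a number of a shift passes 62.5 or a number of a turn 10.7, either way. A call with a gripper value outside its range is refused whole. The fingers move at their own pace and stop on an object; "grip_force" is the grip in N (left out, the last holds). Time passes only in rows, so rows that do not move let the fingers close. It gives the time, the measured TCP pose, the force, the opening and the grip force at its end, in the units of the state.
- r.get_obs(): the state, without advancing time (a new reading comes with each control period).
- r.grab_frame(name): name is "side" or "top" or "wrist"; returns the picture (420x560x3 uint8, blue, green, red); there is no depth.
- r.camera_info(name): a dict with "mtx" (3x3 intrinsics, pixels), "rvec" (rotation vector, rad) and "tvec" (3), from world to camera coordinates, as OpenCV has them. Camera axes: x right, y down, z forward; pixel columns grow to the right and rows downward; lengths in m; the calibration is good to about 2 mm. A picture is of the moment at which its call begins: read the wrist's pose just before it. camera_info takes no time and is no camera call; for the wrist camera it gives the pose at the moment of the call.
- r.hand_in(): hands the job in; it is judged then, once.
The state is a dict: "clock": time; "joints": joint angles; "qvel": joint speeds; "tau": joint torques, N m; "tcp_pos": TCP position; "orientation": TCP orientation; "contact_force": force on the tool from outside, world axes, zero at the start; "moment": the same for the moment, N m; "grip_width": finger opening in m; "gripper_force": force on a finger pad.
Only numpy, scipy, OpenCV 4.12 (cv2) and the standard library are available. Lean on these libraries where they do the work, as an engineer would, in place of code of your own. Each camera call takes 0.05 s, during which the arm holds its last target. There are 200 camera calls.

### The job

Of the three identical lidded fittings tins on the grey desk, one is full of bolts and the other two are nearly empty: heft them to find out which. Stand the two light tins upright in the open drawer, setting them down rather than dropping them, and push the drawer fully shut; then finish holding the heavy tin up, upright and still, some 20 cm above the desk, and do not put it down or let go. Leave the other things on the desk where they are and do not tip any tin over.

Things in the scene. Friction and masses are not known exactly. Their poses are not given: they have to be found in the camera images.
- tin_a_mid (a point): one of three identical closed steel tins with press-on lids, upright, 62 mm across (64 mm at the lid's lower bead), 72 mm tall; point: its centre, 36 mm above its underside. Two of the tins weigh 130 to 200 g, one weighs 440 to 580 g, and nothing but the weight tells which; the packet inside may shift a millimetre or two
- tin_b_mid (a point): one of three identical closed steel tins with press-on lids, upright, 62 mm across (64 mm at the lid's lower bead), 72 mm tall; point: its centre, 36 mm above its underside. Two of the tins weigh 130 to 200 g, one weighs 440 to 580 g, and nothing but the weight tells which; the packet inside may shift a millimetre or two
- tin_c_mid (a point): one of three identical closed steel tins with press-on lids, upright, 62 mm across (64 mm at the lid's lower bead), 72 mm tall; point: its centre, 36 mm above its underside. Two of the tins weigh 130 to 200 g, one weighs 440 to 580 g, and nothing but the weight tells which; the packet inside may shift a millimetre or two
- unit_front (a point): low wooden drawer unit fixed on the desk, 300 deep x 340 wide x 125 mm tall, its front towards the robot; point: middle of the top front edge, 125 mm above the desk. Its x axis points level from the front into the unit (the way the drawer shuts), y along the front to the left as the robot sees it, z up
- drawer (a joint): how far the unit's only drawer is out, m: 0 fully shut, 0.21 the stop; it starts 0.165 to 0.195 out. It slides with about 1.5 N of friction and stays where it is left; it has no catch
- drawer_handle (a point): middle of the steel bow handle's bar (9 mm thick, 110 mm long, level), 33 mm in front of the drawer's front face and 64 mm above the desk; moves with the drawer; axes as unit_front. The drawer front is 306 mm wide and 92 mm tall, its top edge 108 mm above the desk
- drawer_floor (a point): front edge of the drawer's inner floor, midway along its width, where the floor meets the inner side of the 16 mm front panel, 24 mm above the desk; moves with the drawer; axes as unit_front. From this point the inside of the drawer is 252 mm front to back (the front part of it out in the open as far as the drawer is out, less the 16 mm front panel; the rest under the unit's top, 110 mm clear above the desk) and 276 mm wide; side walls rise to 76 mm above the desk
- mallet_mid (a point): rubber mallet lying down, 250 mm long, head 85 x 52 mm; point: on the handle's axis 26 mm up. Bystander
- tape_roll_mid (a point): roll of brown packing tape lying flat, 104 mm across, 48 mm high; point: its centre. Bystander
- tape_measure_mid (a point): grey pocket tape measure standing on its edge, 75 x 40 x 60 mm; point: its centre. Bystander
- caster_mid (a point): small furniture caster standing wheel up on its square plate, 42 x 42 x 58 mm; point: its middle. Bystander
- glue_mid (a point): white bottle of wood glue, 56 mm across, 160 mm tall; point: its middle. Bystander
- screwdriver: red-handled screwdriver lying down, about 200 mm long. Bystander
Mind the look-alikes: they are no part of the job. Leave any blue look-alike of the part that bears tin_a_mid alone. Leave any blue look-alike of the part that bears tin_c_mid alone.

How it is judged:
On the way:
1. the drawer is pushed fully shut with both light tins standing in it (value of joint drawer below 0.008 m and (((x of tin_a_mid in the frame of drawer_floor between 0 and 0.252 m and y of tin_a_mid in the frame of drawer_floor between -0.138 and 0.138 m and z of tin_a_mid in the frame of drawer_floor below 0.045 m and angle between tin_a_mid's own z axis and vertical below 0.15 rad and contact force between the fingers and tin_a below 0.1 N and contact force between tin_a and unit below 3.2 N) and (x of tin_b_mid in the frame of drawer_floor between 0 and 0.252 m and y of tin_b_mid in the frame of drawer_floor between -0.138 and 0.138 m and z of tin_b_mid in the frame of drawer_floor below 0.045 m and angle between tin_b_mid's own z axis and vertical below 0.15 rad and contact force between the fingers and tin_b below 0.1 N and contact force between tin_b and unit below 3.2 N)) or ((x of tin_b_mid in the frame of drawer_floor between 0 and 0.252 m and y of tin_b_mid in the frame of drawer_floor between -0.138 and 0.138 m and z of tin_b_mid in the frame of drawer_floor below 0.045 m and angle between tin_b_mid's own z axis and vertical below 0.15 rad and contact force between the fingers and tin_b below 0.1 N and contact force between tin_b and unit below 3.2 N) and (x of tin_c_mid in the frame of drawer_floor between 0 and 0.252 m and y of tin_c_mid in the frame of drawer_floor between -0.138 and 0.138 m and z of tin_c_mid in the frame of drawer_floor below 0.045 m and angle between tin_c_mid's own z axis and vertical below 0.15 rad and contact force between the fingers and tin_c below 0.1 N and contact force between tin_c and unit below 3.2 N)) or ((x of tin_a_mid in the frame of drawer_floor between 0 and 0.252 m and y of tin_a_mid in the frame of drawer_floor between -0.138 and 0.138 m and z of tin_a_mid in the frame of drawer_floor below 0.045 m and angle between tin_a_mid's own z axis and vertical below 0.15 rad and contact force between the fingers and tin_a below 0.1 N and contact force between tin_a and unit below 3.2 N) and (x of tin_c_mid in the frame of drawer_floor between 0 and 0.252 m and y of tin_c_mid in the frame of drawer_floor between -0.138 and 0.138 m and z of tin_c_mid in the frame of drawer_floor below 0.045 m and angle between tin_c_mid's own z axis and vertical below 0.15 rad and contact force between the fingers and tin_c below 0.1 N and contact force between tin_c and unit below 3.2 N)))), for 0.2 s.
At the end, for the whole second after the job is handed in: Drawer within 8 mm of shut, both light tins standing in it let go, within 0.15 rad of upright, each resting there with under 3.2 N (the full tin exceeds that); the gripper holds the heavy tin still, within 0.25 rad of upright, its centre over 150 mm above the desk, on nothing else (value of joint drawer below 0.008 m and ((x of tin_a_mid in the frame of drawer_floor between 0 and 0.252 m and y of tin_a_mid in the frame of drawer_floor between -0.138 and 0.138 m and z of tin_a_mid in the frame of drawer_floor below 0.045 m and angle between tin_a_mid's own z axis and vertical below 0.15 rad and contact force between the fingers and tin_a below 0.1 N and contact force between tin_a and unit below 3.2 N) or (height (world z) of tin_a_mid above 0.15 m and angle between tin_a_mid's own z axis and vertical below 0.25 rad and contact force between the fingers and tin_a above 1 N and contact force between tin_a and unit below 0.1 N and linear speed of tin_a below 0.03 m/s)) and ((x of tin_b_mid in the frame of drawer_floor between 0 and 0.252 m and y of tin_b_mid in the frame of drawer_floor between -0.138 and 0.138 m and z of tin_b_mid in the frame of drawer_floor below 0.045 m and angle between tin_b_mid's own z axis and vertical below 0.15 rad and contact force between the fingers and tin_b below 0.1 N and contact force between tin_b and unit below 3.2 N) or (height (world z) of tin_b_mid above 0.15 m and angle between tin_b_mid's own z axis and vertical below 0.25 rad and contact force between the fingers and tin_b above 1 N and contact force between tin_b and unit below 0.1 N and linear speed of tin_b below 0.03 m/s)) and ((x of tin_c_mid in the frame of drawer_floor between 0 and 0.252 m and y of tin_c_mid in the frame of drawer_floor between -0.138 and 0.138 m and z of tin_c_mid in the frame of drawer_floor below 0.045 m and angle between tin_c_mid's own z axis and vertical below 0.15 rad and contact force between the fingers and tin_c below 0.1 N and contact force between tin_c and unit below 3.2 N) or (height (world z) of tin_c_mid above 0.15 m and angle between tin_c_mid's own z axis and vertical below 0.25 rad and contact force between the fingers and tin_c above 1 N and contact force between tin_c and unit below 0.1 N and linear speed of tin_c below 0.03 m/s))); the arm keeps its last pose, push and grip.
It fails at once if a bystander is shifted by more than 40 mm (distance of any of mallet_mid, tape_roll_mid, tape_measure_mid, caster_mid, glue_mid, screwdriver from where it was at the start of the episode above 0.04 m).
It fails at once if a tin is tipped over (angle between any of tin_a_mid, tin_b_mid, tin_c_mid's own z axis and vertical above 0.8 rad).
It fails at once if a tin is dropped or knocked away (moves at more than 0.8 m/s, as after a fall of some 30 mm, out of the fingers' grip) ((linear speed of tin_a above 0.8 m/s and contact force between the fingers and tin_a below 0.05 N) or (linear speed of tin_b above 0.8 m/s and contact force between the fingers and tin_b below 0.05 N) or (linear speed of tin_c above 0.8 m/s and contact force between the fingers and tin_c below 0.05 N)).
It also fails if it takes over 72 s, if anything falls off the work surface, if the arm or the gripper's body presses on something with over 40 N, if the wrist force passes 120 N, or if a joint passes its speed limit or range.

## Working session

There is one attempt and no reset: what is moved stays moved. The work goes in short steps, Python scripts to look and compute and a tool call to move; the robot and the scene stay as the last step left them, time stands still between calls to the robot, and variables do not carry over. Pictures are saved under pics/ and viewed, at most 10 in all, crops included, and the job is handed in when it is done.

Besides the shell and the picture viewer there is one more tool, called as a command line: name --argument value ..., lists and objects as JSON in quotes. step_arm: Moves the arm, as the interface text tells. Its arguments: {"type":"object","properties":{"moves":{"type":"array","items":{"type":"object","properties":{"rx":{"type":"number"},"ry":{"type":"number"},"rz":{"type":"number"},"dx":{"type":"number"},"dy":{"type":"number"},"dz":{"type":"number"},"gripper":{"type":"number"}}}},"grip_force":{"type":"number"}},"required":["moves"]}

```bash
mkdir -p pics
python3 - <<'E'
from bench import r
import cv2,numpy as np
o=r.get_obs(); print(o, r.tcp_to_tips)
for n in ("top","side"):
    cv2.imwrite(f"pics/{n}0.png",r.grab_frame(n)); c=r.camera_info(n); print(n,c)
E
```

```text
{'clock': 0.0, 'joints': array([ 1.05387956,  0.47776366,  0.02233653,  1.55643912, -0.0114745 ,
        1.10928621, -0.08309745]), 'qvel': array([ 7.21061510e-04,  6.96463552e-05, -3.78029926e-04,  1.19484704e-03,
        1.59561664e-03,  3.73960837e-04,  2.74574458e-04]), 'tau': array([ 3.36268258e-04, -5.96444178e+01,  1.60811026e+00, -2.81190813e+01,
        1.24497194e-02,  9.24247492e-03,  1.20208142e-05]), 'tcp_pos': array([ 0.26809917, -0.61888484,  0.25235526]), 'orientation': array([-3.07451726e+00, -6.37420540e-01,  7.94078515e-04]), 'contact_force': array([-0.19413028,  0.19286744, -0.50385528]), 'moment': array([ 0.00575793, -0.0272881 ,  0.01900532]), 'gripper_force': 0.0, 'grip_width': 0.08557650057614423} 0.022
top {'mtx': array([[463.30432146,   0.        , 282.80808255],
       [  0.        , 463.30432146, 205.29509399],
       [  0.        ,   0.        ,   1.        ]]), 'rvec': array([ 2.17695626, -2.18881312,  0.09969683]), 'tvec': array([-0.04454823,  0.52654041,  1.38522582])}
side {'mtx': array([[455.64721324,   0.        , 276.64047785],
       [  0.        , 455.64721324, 219.44780148],
       [  0.        ,   0.        ,   1.        ]]), 'rvec': array([ 2.41077835, -0.25373001,  0.10007048]), 'tvec': array([-0.54622471,  0.129714  ,  1.39965442])}
```

View pics/top0.png

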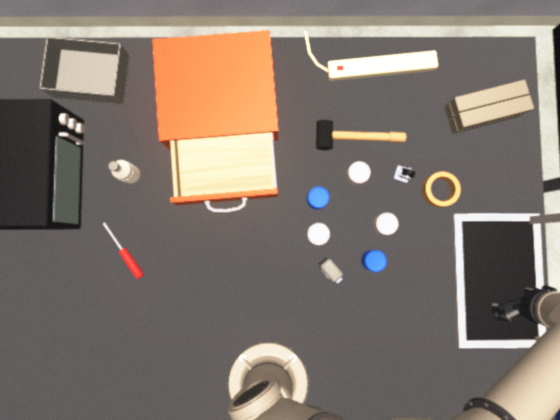

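View pics/side0.png

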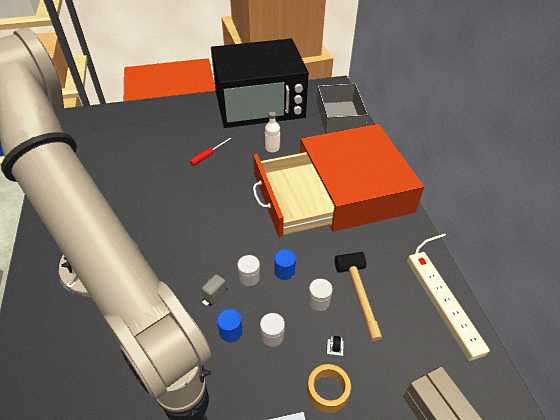

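The top view shows white tins near (359,172), (387,223) and (318,234), with blue look-alikes at (318,197) and (375,261). The unit's top front edge runs from (159,139) to (277,128). The drawer front lies near (172,200)–(276,193), with its handle at (226,208). The side view agrees.

```bash
cat > h.py <<'E'
import cv2,numpy as np
from bench import r
def ray(name,uv,z,c=None):
    c=c or r.camera_info(name); R=cv2.Rodrigues(np.array(c["rvec"]))[0]; t=np.array(c["tvec"]).ravel()
    p=cv2.undistortPoints(np.array(uv,float).reshape(-1,1,2),c["mtx"],None).reshape(-1,2)
    d=np.c_[p,np.ones(len(p))]@R; o=-R.T@t
    return o+d*((z-o[2])/d[:,2])[:,None]
def proj(name,X):
    c=r.camera_info(name); return cv2.projectPoints(np.array(X,float).reshape(-1,1,3),c["rvec"],c["tvec"],c["mtx"],None)[0].reshape(-1,2)
def blobs(m,lo=60,hi=5000):
    n,l,s,ce=cv2.connectedComponentsWithStats(m.astype(np.uint8))
    return [(ce[i].round(1),s[i]) for i in range(1,n) if lo<s[i,4]<hi]
E
python3 - <<'E'
from h import *
im=cv2.imread("pics/top0.png"); hsv=cv2.cvtColor(im,cv2.COLOR_BGR2HSV)
w=(hsv[...,1]<60)&(hsv[...,2]>150)
for c,s in blobs(w,150,900): print("white",c,s,ray("top",[c],.068)[0].round(4))
b=(hsv[...,0]>100)&(hsv[...,0]<130)&(hsv[...,1]>150)&(hsv[...,2]>80)
for c,s in blobs(b): print("blue",c,s,ray("top",[c],.068)[0].round(4))
red=((hsv[...,0]<12)&(hsv[...,1]>180)&(hsv[...,2]>90))
n,l,s,ce=cv2.connectedComponentsWithStats(red.astype(np.uint8))
for i in range(1,n):
    if s[i,4]>200:
        rc=cv2.minAreaRect(np.argwhere(l==i)[:,::-1].astype(np.float32)); bx=cv2.boxPoints(rc)
        print("red",s[i],bx.round(1).tolist(),rc[2]); print(ray("top",bx,.125).round(4).tolist(),ray("top",bx,.108).round(4).tolist())
E
python3 - <<'E'
import cv2
im=cv2.imread("pics/top0.png")[20:290,95:455]
cv2.imwrite("pics/c.png",cv2.resize(im,(800,600),interpolation=cv2.INTER_CUBIC))
E
```

```text
white [488.4  95.1] [455  79  73  31 844] [ 0.852  -0.6674  0.068 ]
white [492.2 111.3] [461  99  71  26 762] [ 0.8022 -0.6767  0.068 ]
white [124.1 170.6] [108 159  32  24 521] [0.6275 0.4203 0.068 ]
white [358.9 171.9] [348 161  23  23 425] [ 0.6205 -0.2728  0.068 ]
white [400.9 174.1] [394 165  17  18 170] [ 0.6134 -0.3972  0.068 ]
white [551.5 202.2] [543 190  17  25 375] [ 0.5276 -0.8406  0.068 ]
white [226.1 207. ] [205 197  43  16 238] [0.5183 0.1194 0.068 ]
white [386.7 223.3] [375 212  24  23 428] [ 0.4679 -0.3515  0.068 ]
white [318.1 233.5] [307 222  23  24 427] [ 0.4392 -0.1498  0.068 ]
white [538.1 254.9] [533 223  11  66 537] [ 0.3731 -0.7929  0.068 ]
white [331.9 271.1] [321 259  22  24 299] [ 0.3298 -0.1886  0.068 ]
white [255.8 406.4] [231 387  46  33 628] [-0.0491  0.0328  0.068 ]
blue [317.  196.2] [307 187  22  22 240] [ 0.5488 -0.1479  0.068 ]
blue [374.1 260.5] [362 250  25  22 416] [ 0.3597 -0.3121  0.068 ]
```

View pics/c.png

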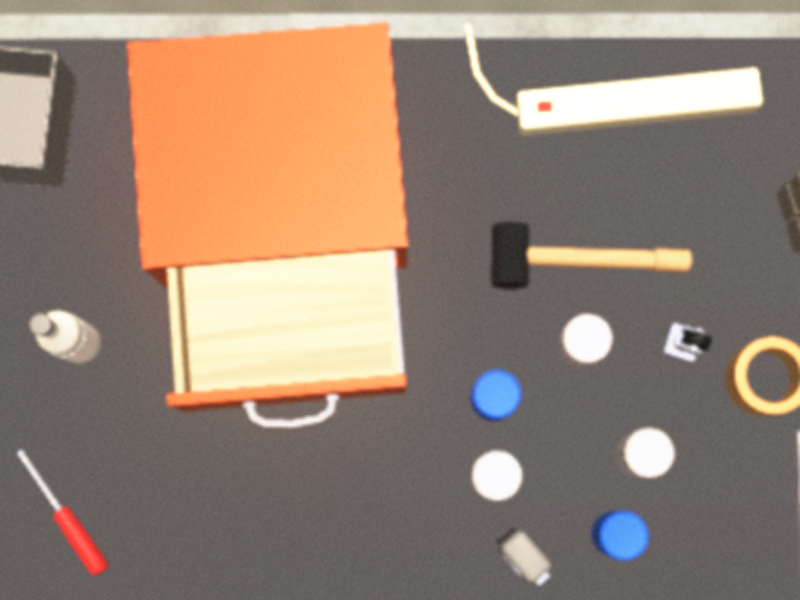

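The crop (scale 2.222, offset 95,20) shows the unit's top front edge from about (141,268) to (406,247). The inner edge of the drawer panel's top runs (167,397)–(405,377) and its outer edge (168,406)–(405,386). The handle bar is near (291,423).

Run:
```python
from h import *
f=lambda p:np.array(p)/[800/360,600/270]+[95,20]
u=ray("top",f([(141,269),(406,247)]),.125); d=ray("top",f([(167,396),(405,377)]),.108); hb=ray("top",f([(291,423)]),.064)
bk=ray("top",f([(128,44),(388,24)]),.125)
ang=lambda a,b:np.degrees(np.arctan2(*( (a-b)[[1,0]])))-90
print("unit",u.round(4),np.linalg.norm(u[0]-u[1]),ang(u[0],u[1]),u.mean(0).round(4)); print("drawer",d.round(4),np.linalg.norm(d[0]-d[1]),ang(d[0],d[1]),d.mean(0).round(4)); print("bar",hb.round(4)); print("back",bk.round(4),ang(bk[0],bk[1]),np.linalg.norm(u.mean(0)-bk.mean(0)))
side=(bk.mean(0)-u.mean(0));print("axis deg",np.degrees(np.arctan2(side[1],side[0])))
# tins in side view
im=cv2.imread("pics/side0.png");hsv=cv2.cvtColor(im,cv2.COLOR_BGR2HSV)
for c,s in blobs((hsv[...,1]<60)&(hsv[...,2]>150),150,900): print(c,s,ray("side",[c],.045)[0].round(4))
for p in [(.6205,-.2728,.072),(.4679,-.3515,.072),(.4392,-.1498,.072)]: print(proj("side",p).round(1))
```

```text
unit [[ 0.7027  0.3057  0.125 ]
 [ 0.73   -0.0332  0.125 ]] 0.34003572587636965 4.608638318340738 [0.7164 0.1363 0.125 ]
drawer [[ 0.5411  0.2742  0.108 ]
 [ 0.5641 -0.031   0.108 ]] 0.306138660649372 4.31676314917334 [0.5526 0.1216 0.108 ]
bar [[0.5087 0.1203 0.064 ]]
back [[ 1.0003  0.3275  0.125 ]
 [ 1.0266 -0.0111  0.125 ]] 4.4437448512042295 0.2978748738525211
axis deg 4.224286885313328
[17.8  7.9] [  0   0  40  19 640] [-0.4809  1.7811  0.045 ]
[69.2 29.6] [ 59   0  24  55 557] [-0.1912  1.4718  0.045 ]
[90.5 89.3] [ 85  66  15  39 291] [-0.0583  0.9008  0.045 ]
[339.9 109.1] [323 102  37  15 416] [0.9383 0.547  0.045 ]
[272.1 135.8] [264 118  16  34 432] [0.634  0.4352 0.045 ]
[ 70.2 277.9] [ 59 255  28  38 344] [-0.0636 -0.0784  0.045 ]
[248.4 264.6] [237 255  23  22 362] [ 0.444  -0.1381  0.045 ]
[213.3 283.8] [203 275  22  19 204] [ 0.3351 -0.1833  0.045 ]
[320.7 288.3] [309 279  24  22 376] [ 0.6297 -0.2611  0.045 ]
[272.3 324.2] [260 313  25  25 466] [ 0.4733 -0.3426  0.045 ]
[182.8 380. ] [166 367  32  24 242] [ 0.2291 -0.4448  0.045 ]
[291.5 416.8] [269 412  36   8 156] [ 0.4685 -0.5843  0.045 ]
[[319.4 287.1]]
[[270.9 322.6]]
[[247.  262.6]]
```

step_arm --moves '[{"rz":9.5},{"rz":9.6},{}]' --grip_force 30

```text
invalid input at $.moves[0]: expected keys rx, ry, rz, dx, dy, dz, gripper
```

```bash
cat >> h.py <<'E'
from scipy.spatial.transform import Rotation as Ro
def go(*targets):
    o=r.get_obs(); p=o["tcp_pos"]; R=Ro.from_rotvec(o["orientation"])
    print("t",round(o["clock"],2),"tcp",p.round(4),"head",np.degrees(np.arctan2(R.as_matrix()[1,0],R.as_matrix()[0,0])).round(2),"F",o["contact_force"].round(2),"w",round(o["grip_width"],4),"gf",round(o["gripper_force"],1),"zaxis",R.as_matrix()[:,2].round(3))
    for t in targets:
        t=np.array(t,float); print(t,"->mm",(R.inv().apply(t-p)*1000).round(1)); p=t
E
python3 -c "
from h import *
go((.4679,-.3515,.16),(.4679,-.3515,.047))"
```

```text
t 0.1 tcp [ 0.2681 -0.6189  0.2524] head 23.42 F [ 0.78  0.01 -0.2 ] w 0.0855 gf 0.0 zaxis [-0.001  0.001 -1.   ]
[ 0.4679 -0.3515  0.16  ] ->mm [ 289.6 -165.8   92.7]
[ 0.4679 -0.3515  0.047 ] ->mm [  0.    0.2 113. ]
```

step_arm --moves '[{"rx":0,"ry":0,"rz":9.5,"dx":0,"dy":0,"dz":0,"gripper":1},{"rx":0,"ry":0,"rz":9.5,"dx":0,"dy":0,"dz":0,"gripper":1},{"rx":0,"ry":0,"rz":0,"dx":27,"dy":-31,"dz":11,"gripper":1},{"rx":0,"ry":0,"rz":0,"dx":32,"dy":-37,"dz":13,"gripper":1},{"rx":0,"ry":0,"rz":0,"dx":34,"dy":-39,"dz":15,"gripper":1},{"rx":0,"ry":0,"rz":0,"dx":34,"dy":-39,"dz":15,"gripper":1},{"rx":0,"ry":0,"rz":0,"dx":34,"dy":-39,"dz":15,"gripper":1},{"rx":0,"ry":0,"rz":0,"dx":32,"dy":-37,"dz":13,"gripper":1},{"rx":0,"ry":0,"rz":0,"dx":27,"dy":-29,"dz":10,"gripper":1},{"rx":0,"ry":0,"rz":0,"dx":0,"dy":0,"dz":0,"gripper":1},{"rx":0,"ry":0,"rz":0,"dx":0,"dy":0,"dz":0,"gripper":1}]' --grip_force 30

```text
clock: 1.48
tcp_pos: [0.4677, -0.3528, 0.1612]
orientation: [3.139, 0.12, -0.001]
contact_force: [-0.6, -0.5, 1.4]
grip_width: 0.0852
gripper_force: 0.0
```

```bash
python3 -c "
from h import *
go((.4679,-.3515,.047))
cv2.imwrite('pics/w1.png',r.grab_frame('wrist'))
print(proj('wrist',[(.4679,-.3515,.072)]))"
```

```text
t 1.48 tcp [ 0.4677 -0.3528  0.1612] head 4.4 F [-0.59 -0.5   1.35] w 0.0852 gf 0.0 zaxis [-0.001 -0.    -1.   ]
[ 0.4679 -0.3515  0.047 ] ->mm [  0.4  -1.3 114.2]
[[274.43089558 222.04617358]]
```

View pics/w1.png

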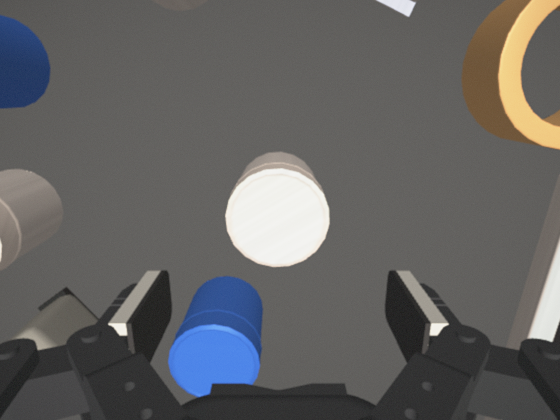

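The wrist view shows tin T2's lid centred at about (277,216), within 4 mm of the (274,222) predicted. Nothing stands in the fingers' way.

step_arm --moves '[{"rx":0,"ry":0,"rz":0,"dx":3,"dy":0.5,"dz":30,"gripper":1},{"rx":0,"ry":0,"rz":0,"dx":0,"dy":0,"dz":35,"gripper":1},{"rx":0,"ry":0,"rz":0,"dx":0,"dy":0,"dz":30,"gripper":1},{"rx":0,"ry":0,"rz":0,"dx":0,"dy":0,"dz":19,"gripper":1},{"rx":0,"ry":0,"rz":0,"dx":0,"dy":0,"dz":0,"gripper":1},{"rx":0,"ry":0,"rz":0,"dx":0,"dy":0,"dz":0,"gripper":-1},{"rx":0,"ry":0,"rz":0,"dx":0,"dy":0,"dz":0,"gripper":-1},{"rx":0,"ry":0,"rz":0,"dx":0,"dy":0,"dz":0,"gripper":-1},{"rx":0,"ry":0,"rz":0,"dx":0,"dy":0,"dz":0,"gripper":-1},{"rx":0,"ry":0,"rz":0,"dx":0,"dy":0,"dz":0,"gripper":-1},{"rx":0,"ry":0,"rz":0,"dx":0,"dy":0,"dz":0,"gripper":-1}]' --grip_force 35

```text
clock: 2.9
tcp_pos: [0.472, -0.3528, 0.0489]
orientation: [3.138, 0.121, 0.003]
contact_force: [-0.7, 1.2, 6.7]
grip_width: 0.0623
gripper_force: 38.2
```

step_arm --moves '[{"rx":0,"ry":0,"rz":0,"dx":0,"dy":0,"dz":-10,"gripper":-1},{"rx":0,"ry":0,"rz":0,"dx":0,"dy":0,"dz":-25,"gripper":-1},{"rx":0,"ry":0,"rz":0,"dx":0,"dy":0,"dz":-25,"gripper":-1},{"rx":0,"ry":0,"rz":0,"dx":0,"dy":0,"dz":-10,"gripper":-1},{"rx":0,"ry":0,"rz":0,"dx":0,"dy":0,"dz":0,"gripper":-1},{"rx":0,"ry":0,"rz":0,"dx":0,"dy":0,"dz":0,"gripper":-1},{"rx":0,"ry":0,"rz":0,"dx":0,"dy":0,"dz":0,"gripper":-1},{"rx":0,"ry":0,"rz":0,"dx":0,"dy":0,"dz":0,"gripper":-1}]' --grip_force 35

```text
clock: 3.9
tcp_pos: [0.4711, -0.3523, 0.1166]
orientation: [-3.139, -0.121, 0.001]
contact_force: [0.2, 0.2, -4.9]
grip_width: 0.062
gripper_force: 40.4
```

```bash
python3 -c "
from h import *
F=[]
for i in range(6): r.grab_frame('wrist'); F.append(r.get_obs()['contact_force'])
print(np.mean(F,0),np.std(F,0))
go((.468,-.352,.27),(.6256,.1966,.27),(.636,.061,.27))"
```

```text
[-0.11868572 -0.01054438 -5.50686288] [0.57687559 0.26298069 0.34387496]
t 4.2 tcp [ 0.4714 -0.3525  0.1173] head 4.42 F [ 0.26 -0.18 -5.6 ] w 0.0622 gf 40.4 zaxis [-0.  0. -1.]
[ 0.468 -0.352  0.27 ] ->mm [  -3.3   -0.7 -152.7]
[0.6256 0.1966 0.27  ] ->mm [ 199.4 -534.8    0. ]
[0.636 0.061 0.27 ] ->mm [-1.00e-01  1.36e+02 -0.00e+00]
```

It weighs about 5.5 N, so T2 is the heavy one. I'll set it back down and fetch the others.

step_arm --moves '[{"rx":0,"ry":0,"rz":0,"dx":0,"dy":0,"dz":20,"gripper":-1},{"rx":0,"ry":0,"rz":0,"dx":0,"dy":0,"dz":25,"gripper":-1},{"rx":0,"ry":0,"rz":0,"dx":0,"dy":0,"dz":15,"gripper":-1},{"rx":0,"ry":0,"rz":0,"dx":0,"dy":0,"dz":5,"gripper":-1},{"rx":0,"ry":0,"rz":0,"dx":0,"dy":0,"dz":3,"gripper":-1},{"rx":0,"ry":0,"rz":0,"dx":0,"dy":0,"dz":2,"gripper":-1},{"rx":0,"ry":0,"rz":0,"dx":0,"dy":0,"dz":0,"gripper":-1},{"rx":0,"ry":0,"rz":0,"dx":0,"dy":0,"dz":0,"gripper":-1}]'

```text
clock: 5.2
tcp_pos: [0.4718, -0.3528, 0.0489]
orientation: [3.139, 0.121, 0.002]
contact_force: [-2.9, 2.0, 6.9]
grip_width: 0.0621
gripper_force: 41.3
```

step_arm --moves '[{"rx":0,"ry":0,"rz":0,"dx":0,"dy":0,"dz":0,"gripper":1},{"rx":0,"ry":0,"rz":0,"dx":0,"dy":0,"dz":0,"gripper":1},{"rx":0,"ry":0,"rz":0,"dx":0,"dy":0,"dz":0,"gripper":1},{"rx":0,"ry":0,"rz":0,"dx":0,"dy":0,"dz":-15,"gripper":1},{"rx":0,"ry":0,"rz":0,"dx":0,"dy":0,"dz":-32,"gripper":1},{"rx":0,"ry":0,"rz":0,"dx":0,"dy":0,"dz":-40,"gripper":1},{"rx":0,"ry":0,"rz":0,"dx":10,"dy":-4,"dz":-27,"gripper":1},{"rx":0,"ry":0,"rz":0,"dx":30,"dy":-13,"dz":0,"gripper":1},{"rx":0,"ry":0,"rz":0,"dx":40,"dy":-18,"dz":0,"gripper":1},{"rx":0,"ry":0,"rz":0,"dx":40,"dy":-18,"dz":0,"gripper":1},{"rx":0,"ry":0,"rz":0,"dx":25,"dy":-10,"dz":0,"gripper":1},{"rx":0,"ry":0,"rz":0,"dx":11,"dy":-4,"dz":0,"gripper":1},{"rx":0,"ry":0,"rz":0,"dx":0,"dy":0,"dz":0,"gripper":1},{"rx":0,"ry":0,"rz":0,"dx":0,"dy":0,"dz":0,"gripper":1}]'

```text
clock: 6.95
tcp_pos: [0.6203, -0.2751, 0.1615]
orientation: [3.139, 0.118, -0.001]
contact_force: [-0.7, -0.7, 0.4]
grip_width: 0.0853
gripper_force: 0.0
```

```bash
cat >> h.py <<'E'
def tin(near):
    im=r.grab_frame("wrist"); hsv=cv2.cvtColor(im,cv2.COLOR_BGR2HSV); q=proj("wrist",[near])[0]
    m=((hsv[...,1]<40)&(hsv[...,2]>200)).astype(np.uint8)
    n,l,s,ce=cv2.connectedComponentsWithStats(m)
    i=min((k for k in range(1,n) if s[k,4]>1500),key=lambda k:np.hypot(*(ce[k]-q)))
    c,rad=cv2.minEnclosingCircle(np.argwhere(l==i)[:,::-1].astype(np.float32)); P=ray("wrist",[c],.072)[0]
    print("pred",q.round(1),"lid",np.round(c,1),round(rad,1),s[i],"at",P.round(4)); return P
E
python3 -c "
from h import *
P=tin((.623,-.274,.072)); go((P[0],P[1],.047))"
```

```text
pred [276.1 218.8] lid [275.9 216.4] 51.9 [ 224  167  104   99 8001] at [ 0.6245 -0.2737  0.072 ]
t 7.0 tcp [ 0.6203 -0.2751  0.1615] head 4.3 F [ 1.05 -0.69  0.04] w 0.0855 gf 0.0 zaxis [-0.001 -0.001 -1.   ]
[ 0.62448517 -0.27372603  0.047     ] ->mm [  4.3  -1.2 114.4]
```

step_arm --moves '[{"rx":0,"ry":0,"rz":0,"dx":4,"dy":-1,"dz":30,"gripper":1},{"rx":0,"ry":0,"rz":0,"dx":0,"dy":0,"dz":35,"gripper":1},{"rx":0,"ry":0,"rz":0,"dx":0,"dy":0,"dz":30,"gripper":1},{"rx":0,"ry":0,"rz":0,"dx":0,"dy":0,"dz":18,"gripper":1},{"rx":0,"ry":0,"rz":0,"dx":0,"dy":0,"dz":0,"gripper":1},{"rx":0,"ry":0,"rz":0,"dx":0,"dy":0,"dz":0,"gripper":-1},{"rx":0,"ry":0,"rz":0,"dx":0,"dy":0,"dz":0,"gripper":-1},{"rx":0,"ry":0,"rz":0,"dx":0,"dy":0,"dz":0,"gripper":-1},{"rx":0,"ry":0,"rz":0,"dx":0,"dy":0,"dz":0,"gripper":-1},{"rx":0,"ry":0,"rz":0,"dx":0,"dy":0,"dz":0,"gripper":-1},{"rx":0,"ry":0,"rz":0,"dx":0,"dy":0,"dz":0,"gripper":-1}]' --grip_force 35

```text
clock: 8.38
tcp_pos: [0.6267, -0.2729, 0.0502]
orientation: [3.138, 0.121, 0.004]
contact_force: [-0.9, -0.6, 6.1]
grip_width: 0.0619
gripper_force: 39.0
```

step_arm --moves '[{"rx":0,"ry":0,"rz":0,"dx":0,"dy":0,"dz":-10,"gripper":-1},{"rx":0,"ry":0,"rz":0,"dx":0,"dy":0,"dz":-25,"gripper":-1},{"rx":0,"ry":0,"rz":0,"dx":0,"dy":0,"dz":-35,"gripper":-1},{"rx":0,"ry":0,"rz":0,"dx":0,"dy":0,"dz":-40,"gripper":-1},{"rx":0,"ry":0,"rz":0,"dx":0,"dy":0,"dz":-40,"gripper":-1},{"rx":0,"ry":0,"rz":0,"dx":0,"dy":0,"dz":-20,"gripper":-1},{"rx":0,"ry":0,"rz":0,"dx":0,"dy":0,"dz":-5,"gripper":-1},{"rx":0,"ry":0,"rz":0,"dx":0,"dy":0,"dz":0,"gripper":-1},{"rx":0,"ry":0,"rz":0,"dx":0,"dy":0,"dz":0,"gripper":-1},{"rx":0,"ry":0,"rz":0,"dx":0,"dy":0,"dz":0,"gripper":-1}]' --grip_force 35

```text
clock: 9.62
tcp_pos: [0.6251, -0.2721, 0.2219]
orientation: [-3.138, -0.121, 0.003]
contact_force: [-0.6, 0.0, -0.8]
grip_width: 0.0621
gripper_force: 38.7
```

```bash
python3 -c "
from h import *
F=[]
for i in range(6): r.grab_frame('wrist'); F.append(r.get_obs()['contact_force'])
print(np.mean(F,0),np.std(F,0))
go((.6256,.1966,.22),(.636,.061,.22))"
```

```text
[-0.27893375  0.34689081 -1.24381817] [0.29542286 0.50854855 0.29879568]
t 9.93 tcp [ 0.6256 -0.2723  0.2232] head 4.42 F [-0.43  0.18 -1.06] w 0.0621 gf 38.7 zaxis [-0.  0. -1.]
[0.6256 0.1966 0.22  ] ->mm [  36.1 -467.5    3.2]
[0.636 0.061 0.22 ] ->mm [-1.00e-01  1.36e+02 -0.00e+00]
```

It weighs about 1.2 N, so T1 is light. I'll carry it over the left half of the drawer.

step_arm --moves '[{"rx":0,"ry":0,"rz":0,"dx":1,"dy":-15,"dz":0,"gripper":-1},{"rx":0,"ry":0,"rz":0,"dx":2,"dy":-30,"dz":0,"gripper":-1},{"rx":0,"ry":0,"rz":0,"dx":3,"dy":-42,"dz":0,"gripper":-1},{"rx":0,"ry":0,"rz":0,"dx":4,"dy":-50,"dz":0,"gripper":-1},{"rx":0,"ry":0,"rz":0,"dx":4,"dy":-50,"dz":0,"gripper":-1},{"rx":0,"ry":0,"rz":0,"dx":4,"dy":-50,"dz":0,"gripper":-1},{"rx":0,"ry":0,"rz":0,"dx":4,"dy":-50,"dz":0,"gripper":-1},{"rx":0,"ry":0,"rz":0,"dx":4,"dy":-50,"dz":0,"gripper":-1},{"rx":0,"ry":0,"rz":0,"dx":4,"dy":-50,"dz":0,"gripper":-1},{"rx":0,"ry":0,"rz":0,"dx":3,"dy":-38,"dz":0,"gripper":-1},{"rx":0,"ry":0,"rz":0,"dx":2,"dy":-27,"dz":0,"gripper":-1},{"rx":0,"ry":0,"rz":0,"dx":1,"dy":-15,"dz":0,"gripper":-1},{"rx":0,"ry":0,"rz":0,"dx":0,"dy":0,"dz":0,"gripper":-1},{"rx":0,"ry":0,"rz":0,"dx":0,"dy":0,"dz":0,"gripper":-1}]'

```text
clock: 11.68
tcp_pos: [0.6257, 0.1943, 0.2233]
orientation: [3.138, 0.118, 0.0]
contact_force: [-0.7, -0.1, -0.6]
grip_width: 0.0623
gripper_force: 38.7
```

```bash
python3 -c "
from h import *
go((.6256,.1966,.074))
im=r.grab_frame('wrist')
a=np.radians(4.4);X=np.array([np.cos(a),np.sin(a),0]);Y=np.array([-X[1],X[0],0])
O=np.array([.556,.123,0])
# predicted: panel top inner edge (z .108), side wall tops (.076), unit top front edge
U=np.array([.7164,.1363,.125])
for k,P in dict(unitL=U+.17*Y,unitR=U-.17*Y,panL=O+.153*Y+[0,0,.108],panR=O-.153*Y+[0,0,.108],wallLf=O+.138*Y+[0,0,.076],wallLb=O+.138*Y+.15*X+[0,0,.076]).items():
    q=proj('wrist',[P])[0]; print(k,q.round(1)); 
    if abs(q).max()<2000: cv2.drawMarker(im,tuple(int(v) for v in q),(255,0,255),0,12,2)
cv2.imwrite('pics/w2.png',im)"
```

```text
t 11.68 tcp [0.6257 0.1943 0.2233] head 4.31 F [-0.74 -0.08 -0.65] w 0.0623 gf 38.7 zaxis [ 0.    -0.001 -1.   ]
[0.6256 0.1966 0.074 ] ->mm [  0.   -2.5 149.3]
unitL [90.5 75.2]
unitR [692.   73.5]
panL [159.2 307.7]
panR [574.2 306.5]
wallLf [189.5 285.9]
wallLb [173.9  95. ]
```

View pics/w2.png

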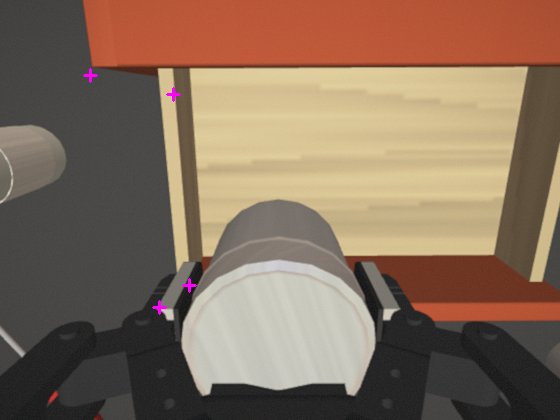

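The wrist view matches the prediction: the left wall's inner edge is at column 175, the panel top at row 303 and the unit's front edge at row 66 (predicted 75, so about 3 mm farther back). The tin hangs clear of the walls.

step_arm --moves '[{"rx":0,"ry":0,"rz":0,"dx":0,"dy":-2,"dz":20,"gripper":-1},{"rx":0,"ry":0,"rz":0,"dx":0,"dy":0,"dz":35,"gripper":-1},{"rx":0,"ry":0,"rz":0,"dx":0,"dy":0,"dz":40,"gripper":-1},{"rx":0,"ry":0,"rz":0,"dx":0,"dy":0,"dz":28,"gripper":-1},{"rx":0,"ry":0,"rz":0,"dx":0,"dy":0,"dz":15,"gripper":-1},{"rx":0,"ry":0,"rz":0,"dx":0,"dy":0,"dz":6,"gripper":-1},{"rx":0,"ry":0,"rz":0,"dx":0,"dy":0,"dz":2,"gripper":-1},{"rx":0,"ry":0,"rz":0,"dx":0,"dy":0,"dz":2,"gripper":-1},{"rx":0,"ry":0,"rz":0,"dx":0,"dy":0,"dz":0,"gripper":-1},{"rx":0,"ry":0,"rz":0,"dx":0,"dy":0,"dz":0,"gripper":-1}]'

```text
clock: 12.98
tcp_pos: [0.6257, 0.1982, 0.0759]
orientation: [-3.139, -0.121, -0.001]
contact_force: [-0.8, 0.1, -1.0]
grip_width: 0.0618
gripper_force: 38.7
```

step_arm --moves '[{"rx":0,"ry":0,"rz":0,"dx":0,"dy":0,"dz":1,"gripper":-1},{"rx":0,"ry":0,"rz":0,"dx":0,"dy":0,"dz":1,"gripper":-1},{"rx":0,"ry":0,"rz":0,"dx":0,"dy":0,"dz":0.5,"gripper":-1},{"rx":0,"ry":0,"rz":0,"dx":0,"dy":0,"dz":0,"gripper":-1},{"rx":0,"ry":0,"rz":0,"dx":0,"dy":0,"dz":0,"gripper":-1}]'

```text
clock: 13.6
tcp_pos: [0.6263, 0.1982, 0.0742]
orientation: [-3.139, -0.121, -0.003]
contact_force: [-0.2, -0.8, 7.2]
grip_width: 0.0624
gripper_force: 39.3
```

The tin touches the drawer floor (7 N upward). I'll release it, rise and go to T3.

step_arm --moves '[{"rx":0,"ry":0,"rz":0,"dx":0,"dy":0,"dz":0,"gripper":0.7},{"rx":0,"ry":0,"rz":0,"dx":0,"dy":0,"dz":0,"gripper":0.7},{"rx":0,"ry":0,"rz":0,"dx":0,"dy":0,"dz":0,"gripper":0.7},{"rx":0,"ry":0,"rz":0,"dx":0,"dy":0,"dz":-10,"gripper":0.7},{"rx":0,"ry":0,"rz":0,"dx":0,"dy":0,"dz":-25,"gripper":0.7},{"rx":0,"ry":0,"rz":0,"dx":0,"dy":0,"dz":-40,"gripper":0.7},{"rx":0,"ry":0,"rz":0,"dx":0,"dy":0,"dz":-40,"gripper":1},{"rx":0,"ry":0,"rz":0,"dx":-10,"dy":14,"dz":-25,"gripper":1},{"rx":0,"ry":0,"rz":0,"dx":-25,"dy":40,"dz":0,"gripper":1},{"rx":0,"ry":0,"rz":0,"dx":-30,"dy":50,"dz":0,"gripper":1},{"rx":0,"ry":0,"rz":0,"dx":-30,"dy":50,"dz":0,"gripper":1},{"rx":0,"ry":0,"rz":0,"dx":-30,"dy":50,"dz":0,"gripper":1},{"rx":0,"ry":0,"rz":0,"dx":-30,"dy":50,"dz":0,"gripper":1},{"rx":0,"ry":0,"rz":0,"dx":-25,"dy":40,"dz":15,"gripper":1},{"rx":0,"ry":0,"rz":0,"dx":-20,"dy":27,"dz":25,"gripper":1},{"rx":0,"ry":0,"rz":0,"dx":-10,"dy":13,"dz":10,"gripper":1},{"rx":0,"ry":0,"rz":0,"dx":0,"dy":0,"dz":0,"gripper":1},{"rx":0,"ry":0,"rz":0,"dx":0,"dy":0,"dz":0,"gripper":1}]'

```text
clock: 15.85
tcp_pos: [0.4433, -0.1499, 0.1637]
orientation: [-3.139, -0.124, -0.003]
contact_force: [1.1, 0.3, 0.1]
grip_width: 0.0856
gripper_force: 0.0
```

```bash
python3 -c "
from h import *
P=tin((.442,-.151,.072)); go((P[0],P[1],.047))
cv2.imwrite('pics/top1.png',r.grab_frame('top')[20:290,95:455])"
```

```text
pred [279.4 224.4] lid [279.4 215.3] 56.5 [ 228  159  103  113 8674] at [ 0.4479 -0.1505  0.072 ]
t 15.9 tcp [ 0.4434 -0.1498  0.1637] head 4.56 F [0.15 0.24 0.1 ] w 0.0858 gf 0.0 zaxis [ 0.002  0.    -1.   ]
[ 0.44790707 -0.15052505  0.047     ] ->mm [  4.2   1.1 116.7]
```

View pics/top1.png

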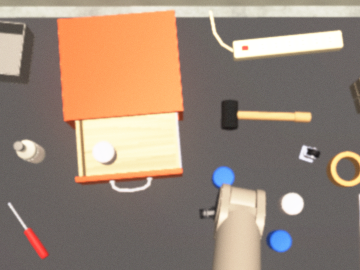

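The top view shows the first light tin standing in the drawer's left half at crop (104,152), and everything else in place. T3's blob includes some of the side wall, so its x is about 0.445.

step_arm --moves '[{"rx":0,"ry":0,"rz":0,"dx":2,"dy":1,"dz":30,"gripper":1},{"rx":0,"ry":0,"rz":0,"dx":0,"dy":0,"dz":35,"gripper":1},{"rx":0,"ry":0,"rz":0,"dx":0,"dy":0,"dz":30,"gripper":1},{"rx":0,"ry":0,"rz":0,"dx":0,"dy":0,"dz":20,"gripper":1},{"rx":0,"ry":0,"rz":0,"dx":0,"dy":0,"dz":0,"gripper":1},{"rx":0,"ry":0,"rz":0,"dx":0,"dy":0,"dz":0,"gripper":-1},{"rx":0,"ry":0,"rz":0,"dx":0,"dy":0,"dz":0,"gripper":-1},{"rx":0,"ry":0,"rz":0,"dx":0,"dy":0,"dz":0,"gripper":-1},{"rx":0,"ry":0,"rz":0,"dx":0,"dy":0,"dz":0,"gripper":-1},{"rx":0,"ry":0,"rz":0,"dx":0,"dy":0,"dz":0,"gripper":-1},{"rx":0,"ry":0,"rz":0,"dx":0,"dy":0,"dz":0,"gripper":-1}]' --grip_force 35

```text
clock: 17.32
tcp_pos: [0.4449, -0.1518, 0.0491]
orientation: [3.139, 0.122, 0.004]
contact_force: [-0.7, 2.2, 6.9]
grip_width: 0.0612
gripper_force: 40.4
```

step_arm --moves '[{"rx":0,"ry":0,"rz":0,"dx":0,"dy":0,"dz":-10,"gripper":-1},{"rx":0,"ry":0,"rz":0,"dx":0,"dy":0,"dz":-25,"gripper":-1},{"rx":0,"ry":0,"rz":0,"dx":0,"dy":0,"dz":-35,"gripper":-1},{"rx":0,"ry":0,"rz":0,"dx":0,"dy":0,"dz":-40,"gripper":-1},{"rx":0,"ry":0,"rz":0,"dx":0,"dy":0,"dz":-40,"gripper":-1},{"rx":0,"ry":0,"rz":0,"dx":0,"dy":0,"dz":-20,"gripper":-1},{"rx":0,"ry":0,"rz":0,"dx":0,"dy":0,"dz":-5,"gripper":-1},{"rx":0,"ry":0,"rz":0,"dx":0,"dy":0,"dz":0,"gripper":-1},{"rx":0,"ry":0,"rz":0,"dx":0,"dy":0,"dz":0,"gripper":-1},{"rx":0,"ry":0,"rz":0,"dx":0,"dy":0,"dz":0,"gripper":-1}]' --grip_force 35

```text
clock: 18.58
tcp_pos: [0.4433, -0.1518, 0.2219]
orientation: [-3.139, -0.121, 0.003]
contact_force: [0.0, 0.5, -2.0]
grip_width: 0.0609
gripper_force: 40.8
```

```bash
python3 -c "
from h import *
F=[]
for i in range(6): r.grab_frame('wrist'); F.append(r.get_obs()['contact_force'])
print(np.mean(F,0),np.std(F,0))
go((.636,.061,.22),(.636,.061,.075))"
```

```text
[-0.22903222  0.11923281 -1.34762813] [0.55157421 0.31483662 0.29750829]
t 18.88 tcp [ 0.4438 -0.152   0.2227] head 4.42 F [-0.25  0.09 -1.36] w 0.0607 gf 40.8 zaxis [-0.  0. -1.]
[0.636 0.061 0.22 ] ->mm [ 208.1 -197.5    2.6]
[0.636 0.061 0.075] ->mm [  0.   0. 145.]
```

It weighs about 1.35 N, so T3 is light too. It goes in the right half.

step_arm --moves '[{"rx":0,"ry":0,"rz":0,"dx":14,"dy":-13,"dz":0,"gripper":-1},{"rx":0,"ry":0,"rz":0,"dx":28,"dy":-27,"dz":0,"gripper":-1},{"rx":0,"ry":0,"rz":0,"dx":36,"dy":-34,"dz":0,"gripper":-1},{"rx":0,"ry":0,"rz":0,"dx":36,"dy":-34,"dz":0,"gripper":-1},{"rx":0,"ry":0,"rz":0,"dx":36,"dy":-34,"dz":0,"gripper":-1},{"rx":0,"ry":0,"rz":0,"dx":30,"dy":-28,"dz":0,"gripper":-1},{"rx":0,"ry":0,"rz":0,"dx":19,"dy":-19,"dz":0,"gripper":-1},{"rx":0,"ry":0,"rz":0,"dx":9,"dy":-9,"dz":0,"gripper":-1},{"rx":0,"ry":0,"rz":0,"dx":0,"dy":0,"dz":0,"gripper":-1},{"rx":0,"ry":0,"rz":0,"dx":0,"dy":0,"dz":0,"gripper":-1}]'

```text
clock: 20.12
tcp_pos: [0.6354, 0.0602, 0.2227]
orientation: [3.138, 0.119, -0.001]
contact_force: [-0.6, -0.2, -2.4]
grip_width: 0.0611
gripper_force: 40.7
```

step_arm --moves '[{"rx":0,"ry":0,"rz":0,"dx":0,"dy":0,"dz":20,"gripper":-1},{"rx":0,"ry":0,"rz":0,"dx":0,"dy":0,"dz":35,"gripper":-1},{"rx":0,"ry":0,"rz":0,"dx":0,"dy":0,"dz":40,"gripper":-1},{"rx":0,"ry":0,"rz":0,"dx":0,"dy":0,"dz":28,"gripper":-1},{"rx":0,"ry":0,"rz":0,"dx":0,"dy":0,"dz":15,"gripper":-1},{"rx":0,"ry":0,"rz":0,"dx":0,"dy":0,"dz":6,"gripper":-1},{"rx":0,"ry":0,"rz":0,"dx":0,"dy":0,"dz":2,"gripper":-1},{"rx":0,"ry":0,"rz":0,"dx":0,"dy":0,"dz":2,"gripper":-1},{"rx":0,"ry":0,"rz":0,"dx":0,"dy":0,"dz":1,"gripper":-1},{"rx":0,"ry":0,"rz":0,"dx":0,"dy":0,"dz":0,"gripper":-1},{"rx":0,"ry":0,"rz":0,"dx":0,"dy":0,"dz":0,"gripper":-1}]'

```text
clock: 21.5
tcp_pos: [0.6361, 0.0615, 0.074]
orientation: [-3.139, -0.121, -0.001]
contact_force: [0.0, -0.3, -3.2]
grip_width: 0.0611
gripper_force: 40.7
```

step_arm --moves '[{"rx":0,"ry":0,"rz":0,"dx":0,"dy":0,"dz":1,"gripper":-1},{"rx":0,"ry":0,"rz":0,"dx":0,"dy":0,"dz":0.5,"gripper":-1},{"rx":0,"ry":0,"rz":0,"dx":0,"dy":0,"dz":0,"gripper":-1},{"rx":0,"ry":0,"rz":0,"dx":0,"dy":0,"dz":0,"gripper":-1}]'

```text
clock: 22.0
tcp_pos: [0.6366, 0.0615, 0.0732]
orientation: [-3.139, -0.121, -0.002]
contact_force: [-1.9, 0.2, 5.2]
grip_width: 0.061
gripper_force: 41.2
```

Seated. I'll release, rise and go to the front of the handle with the fingers shut.

step_arm --moves '[{"rx":0,"ry":0,"rz":0,"dx":0,"dy":0,"dz":0,"gripper":0.7},{"rx":0,"ry":0,"rz":0,"dx":0,"dy":0,"dz":0,"gripper":0.7},{"rx":0,"ry":0,"rz":0,"dx":0,"dy":0,"dz":0,"gripper":0.7},{"rx":0,"ry":0,"rz":0,"dx":0,"dy":0,"dz":-10,"gripper":0.7},{"rx":0,"ry":0,"rz":0,"dx":0,"dy":0,"dz":-25,"gripper":0.7},{"rx":0,"ry":0,"rz":0,"dx":0,"dy":0,"dz":-40,"gripper":0.7},{"rx":0,"ry":0,"rz":0,"dx":0,"dy":0,"dz":-45,"gripper":0.7},{"rx":0,"ry":0,"rz":0,"dx":-14,"dy":-6,"dz":-25,"gripper":-1},{"rx":0,"ry":0,"rz":0,"dx":-30,"dy":-12,"dz":0,"gripper":-1},{"rx":0,"ry":0,"rz":0,"dx":-40,"dy":-16,"dz":0,"gripper":-1},{"rx":0,"ry":0,"rz":0,"dx":-40,"dy":-16,"dz":0,"gripper":-1},{"rx":0,"ry":0,"rz":0,"dx":-30,"dy":-12,"dz":0,"gripper":-1},{"rx":0,"ry":0,"rz":0,"dx":-16,"dy":-7,"dz":0,"gripper":-1},{"rx":0,"ry":0,"rz":0,"dx":0,"dy":0,"dz":20,"gripper":-1},{"rx":0,"ry":0,"rz":0,"dx":0,"dy":0,"dz":40,"gripper":-1},{"rx":0,"ry":0,"rz":0,"dx":0,"dy":0,"dz":20,"gripper":-1},{"rx":0,"ry":0,"rz":0,"dx":0,"dy":0,"dz":0,"gripper":-1},{"rx":0,"ry":0,"rz":0,"dx":0,"dy":0,"dz":0,"gripper":-1}]'

```text
clock: 24.25
tcp_pos: [0.4621, 0.1173, 0.1382]
orientation: [-3.139, -0.121, -0.002]
contact_force: [0.5, -0.2, -0.1]
grip_width: 0.0002
gripper_force: 0.0
```

```bash
python3 -c "
from h import *
go((.464,.117,.075))
cv2.imwrite('pics/w3.png',r.grab_frame('wrist'))
print(proj('wrist',[(.5087,.1203,.064)]))"
```

```text
t 24.25 tcp [0.4621 0.1173 0.1382] head 4.4 F [ 0.54 -0.24 -0.15] w 0.0002 gf 0.0 zaxis [ 0.002  0.    -1.   ]
[0.464 0.117 0.075] ->mm [ 1.7  0.5 63.2]
[[278.94548382 150.63572767]]
```

View pics/w3.png

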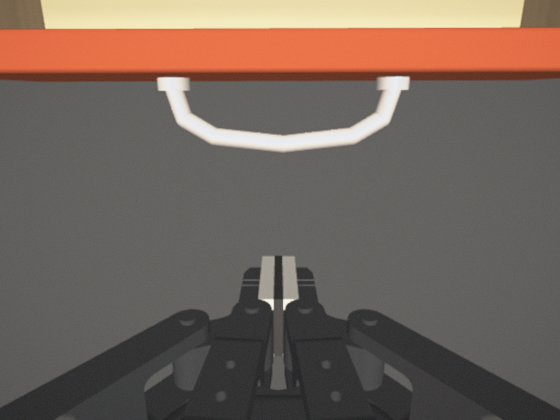

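The wrist view shows the handle's apex at (284,143) and the shut fingers at column 279, nicely centred. The bar is about 50 mm ahead of the TCP.

step_arm --moves '[{"rx":0,"ry":0,"rz":0,"dx":0,"dy":0,"dz":25,"gripper":-1},{"rx":0,"ry":0,"rz":0,"dx":0,"dy":0,"dz":30,"gripper":-1},{"rx":0,"ry":0,"rz":0,"dx":5,"dy":1,"dz":8,"gripper":-1},{"rx":0,"ry":0,"rz":0,"dx":12,"dy":1,"dz":0,"gripper":-1},{"rx":0,"ry":0,"rz":0,"dx":6,"dy":0,"dz":0,"gripper":-1},{"rx":0,"ry":0,"rz":0,"dx":4,"dy":0,"dz":0,"gripper":-1},{"rx":0,"ry":0,"rz":0,"dx":4,"dy":0,"dz":0,"gripper":-1},{"rx":0,"ry":0,"rz":0,"dx":4,"dy":0,"dz":0,"gripper":-1},{"rx":0,"ry":0,"rz":0,"dx":5,"dy":0,"dz":0,"gripper":-1},{"rx":0,"ry":0,"rz":0,"dx":6,"dy":0,"dz":0,"gripper":-1},{"rx":0,"ry":0,"rz":0,"dx":8,"dy":0,"dz":0,"gripper":-1},{"rx":0,"ry":0,"rz":0,"dx":10,"dy":0,"dz":0,"gripper":-1},{"rx":0,"ry":0,"rz":0,"dx":10,"dy":0,"dz":0,"gripper":-1},{"rx":0,"ry":0,"rz":0,"dx":10,"dy":0,"dz":0,"gripper":-1},{"rx":0,"ry":0,"rz":0,"dx":8,"dy":0,"dz":0,"gripper":-1},{"rx":0,"ry":0,"rz":0,"dx":4,"dy":0,"dz":0,"gripper":-1}]'

```text
clock: 26.3
tcp_pos: [0.5577, 0.1226, 0.0743]
orientation: [-3.139, -0.121, -0.0]
contact_force: [-2.1, 0.7, 1.7]
grip_width: -0.0
gripper_force: 0.9
```

```bash
python3 -c "
from h import *
go((.7164-.05,.1325,.075))
im=r.grab_frame('top')[20:290,95:455]
cv2.imwrite('pics/top2.png',cv2.resize(im,None,fx=2,fy=2,interpolation=cv2.INTER_CUBIC))"
```

```text
t 26.3 tcp [0.5577 0.1226 0.0743] head 4.41 F [-2.1   0.73  1.72] w -0.0 gf 0.9 zaxis [ 0.  0. -1.]
[0.6664 0.1325 0.075 ] ->mm [109.2  -1.5  -0.7]
```

View pics/top2.png

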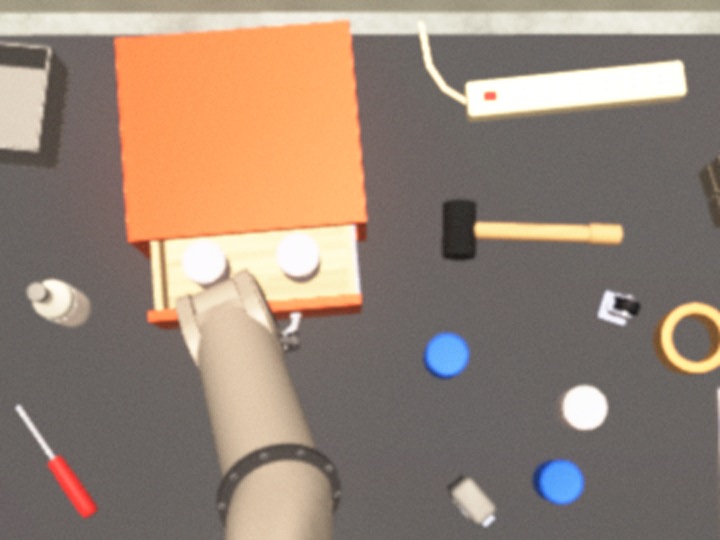

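The drawer is sliding in with both tins upright, at (204,261) and (298,255), and about 110 mm is left. I'll keep pushing.

step_arm --moves '[{"rx":0,"ry":0,"rz":0,"dx":4,"dy":0,"dz":0,"gripper":-1},{"rx":0,"ry":0,"rz":0,"dx":7,"dy":0,"dz":0,"gripper":-1},{"rx":0,"ry":0,"rz":0,"dx":10,"dy":0,"dz":0,"gripper":-1},{"rx":0,"ry":0,"rz":0,"dx":11,"dy":0,"dz":0,"gripper":-1},{"rx":0,"ry":0,"rz":0,"dx":11,"dy":0,"dz":0,"gripper":-1},{"rx":0,"ry":0,"rz":0,"dx":11,"dy":0,"dz":0,"gripper":-1},{"rx":0,"ry":0,"rz":0,"dx":11,"dy":0,"dz":0,"gripper":-1},{"rx":0,"ry":0,"rz":0,"dx":10,"dy":0,"dz":0,"gripper":-1},{"rx":0,"ry":0,"rz":0,"dx":8,"dy":0,"dz":0,"gripper":-1},{"rx":0,"ry":0,"rz":0,"dx":5,"dy":0,"dz":0,"gripper":-1},{"rx":0,"ry":0,"rz":0,"dx":4,"dy":0,"dz":0,"gripper":-1},{"rx":0,"ry":0,"rz":0,"dx":3,"dy":0,"dz":0,"gripper":-1},{"rx":0,"ry":0,"rz":0,"dx":2,"dy":0,"dz":0,"gripper":-1},{"rx":0,"ry":0,"rz":0,"dx":2,"dy":0,"dz":0,"gripper":-1},{"rx":0,"ry":0,"rz":0,"dx":0,"dy":0,"dz":0,"gripper":-1}]'

```text
clock: 28.22
tcp_pos: [0.656, 0.1301, 0.0743]
orientation: [3.139, 0.121, 0.001]
contact_force: [-0.0, 0.9, -1.1]
grip_width: -0.0002
gripper_force: 0.2
```

step_arm --moves '[{"rx":0,"ry":0,"rz":0,"dx":3,"dy":0,"dz":0,"gripper":-1},{"rx":0,"ry":0,"rz":0,"dx":3,"dy":0,"dz":0,"gripper":-1},{"rx":0,"ry":0,"rz":0,"dx":2,"dy":0,"dz":0,"gripper":-1},{"rx":0,"ry":0,"rz":0,"dx":2,"dy":0,"dz":0,"gripper":-1},{"rx":0,"ry":0,"rz":0,"dx":0,"dy":0,"dz":0,"gripper":-1}]'

```text
clock: 28.85
tcp_pos: [0.6661, 0.1309, 0.0743]
orientation: [3.139, 0.121, 0.001]
contact_force: [-0.3, -0.3, -1.2]
grip_width: 0.0
gripper_force: 0.1
```

step_arm --moves '[{"rx":0,"ry":0,"rz":0,"dx":2,"dy":0,"dz":0,"gripper":-1},{"rx":0,"ry":0,"rz":0,"dx":2,"dy":0,"dz":0,"gripper":-1},{"rx":0,"ry":0,"rz":0,"dx":2,"dy":0,"dz":0,"gripper":-1}]'

```text
clock: 29.22
tcp_pos: [0.6718, 0.1314, 0.0743]
orientation: [3.139, 0.121, -0.0]
contact_force: [-0.9, -0.3, 0.6]
grip_width: -0.0002
gripper_force: 0.8
```

```bash
python3 -c "
from h import *
go((.7164-.05,.1325,.075))
im=r.grab_frame('wrist')
cv2.imwrite('pics/w4.png',im)"
```

```text
t 29.23 tcp [0.6718 0.1314 0.0743] head 4.42 F [-0.89 -0.34  0.56] w -0.0002 gf 0.8 zaxis [-0. -0. -1.]
[0.6664 0.1325 0.075 ] ->mm [-5.3 -1.6 -0.7]
```

View pics/w4.png

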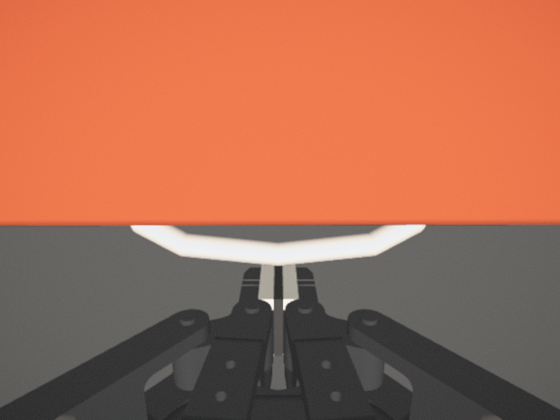

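The handle's apex, at (279,253), is against the fingertips. The drawer front is already hidden below the unit's edge at row 225, so I'll work out what gap is left.

```bash
python3 -c "
from h import *
a=ray('wrist',[(279,225)],.125)[0]; b=ray('wrist',[(279,254)],.064)[0]; print(a.round(4),b.round(4),a-b)"
```

```text
[0.7215 0.1348 0.125 ] [0.6874 0.132  0.064 ] [0.03407834 0.0027796  0.061     ]
```

step_arm --moves '[{"rx":0,"ry":0,"rz":0,"dx":2,"dy":0,"dz":0,"gripper":-1},{"rx":0,"ry":0,"rz":0,"dx":2,"dy":0,"dz":0,"gripper":-1},{"rx":0,"ry":0,"rz":0,"dx":0,"dy":0,"dz":0,"gripper":-1}]'

```text
clock: 29.65
tcp_pos: [0.6724, 0.1315, 0.0739]
orientation: [3.138, 0.121, -0.011]
contact_force: [-11.7, -1.3, 8.2]
grip_width: 0.0001
gripper_force: 5.9
```

The force jumped to 12 N and the gap is 33–34 mm, so the drawer is fully shut. I'll back off and go to the heavy tin.

step_arm --moves '[{"rx":0,"ry":0,"rz":0,"dx":-5,"dy":0,"dz":0,"gripper":-1},{"rx":0,"ry":0,"rz":0,"dx":-20,"dy":0,"dz":0,"gripper":-1},{"rx":0,"ry":0,"rz":0,"dx":-35,"dy":0,"dz":0,"gripper":-1},{"rx":0,"ry":0,"rz":0,"dx":0,"dy":0,"dz":-40,"gripper":-1},{"rx":0,"ry":0,"rz":0,"dx":0,"dy":0,"dz":-50,"gripper":-1},{"rx":0,"ry":0,"rz":0,"dx":-3,"dy":10,"dz":-30,"gripper":1},{"rx":0,"ry":0,"rz":0,"dx":-12,"dy":30,"dz":0,"gripper":1},{"rx":0,"ry":0,"rz":0,"dx":-18,"dy":48,"dz":0,"gripper":1},{"rx":0,"ry":0,"rz":0,"dx":-20,"dy":52,"dz":0,"gripper":1},{"rx":0,"ry":0,"rz":0,"dx":-20,"dy":52,"dz":0,"gripper":1},{"rx":0,"ry":0,"rz":0,"dx":-20,"dy":52,"dz":0,"gripper":1},{"rx":0,"ry":0,"rz":0,"dx":-20,"dy":52,"dz":0,"gripper":1},{"rx":0,"ry":0,"rz":0,"dx":-20,"dy":52,"dz":0,"gripper":1},{"rx":0,"ry":0,"rz":0,"dx":-19,"dy":50,"dz":5,"gripper":1},{"rx":0,"ry":0,"rz":0,"dx":-14,"dy":40,"dz":10,"gripper":1},{"rx":0,"ry":0,"rz":0,"dx":-9,"dy":22,"dz":13,"gripper":1},{"rx":0,"ry":0,"rz":0,"dx":-3,"dy":8,"dz":5,"gripper":1},{"rx":0,"ry":0,"rz":0,"dx":0,"dy":0,"dz":0,"gripper":1},{"rx":0,"ry":0,"rz":0,"dx":0,"dy":0,"dz":0,"gripper":1}]'

```text
clock: 32.02
tcp_pos: [0.4756, -0.3519, 0.1618]
orientation: [-3.139, -0.125, -0.002]
contact_force: [0.1, 0.0, 0.5]
grip_width: 0.0856
gripper_force: 0.0
```

```bash
python3 -c "
from h import *
P=tin((.472,-.353,.072)); go((P[0],P[1],.047))"
```

```text
pred [279.  228.7] lid [278.9 229.9] 51.1 [ 228  182  102   96 7730] at [ 0.4712 -0.353   0.072 ]
t 32.08 tcp [ 0.4756 -0.3519  0.1619] head 4.55 F [ 0.06 -0.01 -0.71] w 0.0854 gf 0.0 zaxis [ 0.001  0.    -1.   ]
[ 0.47122857 -0.35297073  0.047     ] ->mm [ -4.6   0.7 114.9]
```

step_arm --moves '[{"rx":0,"ry":0,"rz":0,"dx":-4,"dy":0.5,"dz":30,"gripper":1},{"rx":0,"ry":0,"rz":0,"dx":0,"dy":0,"dz":35,"gripper":1},{"rx":0,"ry":0,"rz":0,"dx":0,"dy":0,"dz":30,"gripper":1},{"rx":0,"ry":0,"rz":0,"dx":0,"dy":0,"dz":19,"gripper":1},{"rx":0,"ry":0,"rz":0,"dx":0,"dy":0,"dz":0,"gripper":1},{"rx":0,"ry":0,"rz":0,"dx":0,"dy":0,"dz":0,"gripper":-1},{"rx":0,"ry":0,"rz":0,"dx":0,"dy":0,"dz":0,"gripper":-1},{"rx":0,"ry":0,"rz":0,"dx":0,"dy":0,"dz":0,"gripper":-1},{"rx":0,"ry":0,"rz":0,"dx":0,"dy":0,"dz":0,"gripper":-1},{"rx":0,"ry":0,"rz":0,"dx":0,"dy":0,"dz":0,"gripper":-1},{"rx":0,"ry":0,"rz":0,"dx":0,"dy":0,"dz":0,"gripper":-1}]' --grip_force 50

```text
clock: 33.45
tcp_pos: [0.4714, -0.3539, 0.0491]
orientation: [3.139, 0.122, 0.003]
contact_force: [-0.1, 2.5, 6.0]
grip_width: 0.0618
gripper_force: 54.1
```

step_arm --moves '[{"rx":0,"ry":0,"rz":0,"dx":0,"dy":0,"dz":-8,"gripper":-1},{"rx":0,"ry":0,"rz":0,"dx":0,"dy":0,"dz":-20,"gripper":-1},{"rx":0,"ry":0,"rz":0,"dx":0,"dy":0,"dz":-30,"gripper":-1},{"rx":0,"ry":0,"rz":0,"dx":0,"dy":0,"dz":-35,"gripper":-1},{"rx":0,"ry":0,"rz":0,"dx":0,"dy":0,"dz":-35,"gripper":-1},{"rx":0,"ry":0,"rz":0,"dx":0,"dy":0,"dz":-25,"gripper":-1},{"rx":0,"ry":0,"rz":0,"dx":0,"dy":0,"dz":-12,"gripper":-1},{"rx":0,"ry":0,"rz":0,"dx":0,"dy":0,"dz":-5,"gripper":-1},{"rx":0,"ry":0,"rz":0,"dx":0,"dy":0,"dz":0,"gripper":-1},{"rx":0,"ry":0,"rz":0,"dx":0,"dy":0,"dz":0,"gripper":-1},{"rx":0,"ry":0,"rz":0,"dx":0,"dy":0,"dz":0,"gripper":-1},{"rx":0,"ry":0,"rz":0,"dx":0,"dy":0,"dz":0,"gripper":-1}]' --grip_force 50

```text
clock: 34.95
tcp_pos: [0.4703, -0.354, 0.2169]
orientation: [-3.139, -0.121, 0.001]
contact_force: [-0.7, 0.3, -5.7]
grip_width: 0.0615
gripper_force: 56.2
```

```bash
python3 -c "
from h import *
go(); im=r.grab_frame('side')
cv2.imwrite('pics/s9.png',im)"
```

```text
t 34.95 tcp [ 0.4703 -0.354   0.2169] head 4.42 F [-0.74  0.28 -5.72] w 0.0615 gf 56.2 zaxis [-0.001  0.    -1.   ]
```

View pics/s9.png

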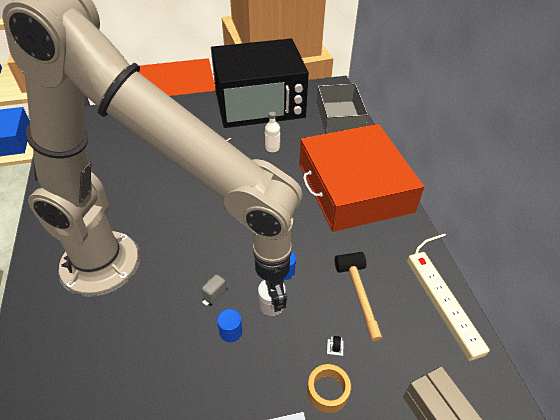

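The side view shows the drawer shut, with its handle at (313,184), the heavy tin held up near (270,297), and the other things in place. I'll hand in.

```bash
python3 -c "
from bench import r
print(r.hand_in())"
```

```text
the job is handed in; nothing more can be done
None
```

The job is handed in at about 35 s: both light tins (about 1.2 and 1.3 N) went into the drawer standing, the drawer is pushed fully shut, and the gripper holds the heavy tin (about 5.5 N) upright with its centre about 20 cm above the desk; no verdict came back.

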